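# Pin a tile panel on its board and roll the tile bars down

### The job

Slide the loose metal tile panel along its wooden board, pushing its turned-up end and not lifting it, until its hole drops over the board's pin and it lies flat. Then take the twin roller by its upright grip and roll it along the panel with steady, moderate downward pressure until all seven tile bars are fully bedded; press the bars only with the roller. Finally stand the roller upright on the worktop, clear of the board, let go, and leave the other things where they are.

Things in the scene. Friction and masses are not known exactly. Their poses are not given: they have to be found in the camera images.
- jig: Fixed wooden board, 250 x 112 x 12 mm, lying on the worktop, with a low rail (7 mm high, inner gap 89 mm) along each long side and an upright steel pin. Origin: centre of its underside. Its x axis runs along the rails, in the direction in which the panel has to be slid; z up.
- pin (a point): Centre of the top of the fixed pin (14 mm diameter, standing 5.5 mm above the board top, so 17.5 mm above the worktop), midway between the rails, 85 mm from the board centre towards its -x end.
- panel: Loose metal backing plate, 214 (x) x 84 (y) x 6 mm, about 0.7 kg, carrying seven white tile bars across it; it lies between the rails, its x axis along the board x axis. At the start it rests on top of the pin at its -x end, tilted about 2 degrees, 22 to 48 mm short (towards board -x) of the place where its hole is over the pin; there that end drops by some 7 mm and it lies flat, held by the pin. Origin: centre of the plate underside.
- panel_hole (a point): Centre of the hole (19 mm along x, 22 mm along y) through the plate, at its underside, 80 mm from the plate centre towards its -x end.
- panel_lip (a point): Middle of the outer face of the turned-up end (4 mm thick, 84 mm wide, top 26 mm above the plate underside) at the -x end of the plate, 27 mm beyond the hole centre and 16 mm above the plate underside; push here in the board +x direction (about 3 to 8 N).
- roller_grip (a point): Centre of the wooden grip of the twin roller: 26 mm thick along the roller x axis, 56 mm wide along y, 50 mm high, upright, 109 mm above the underside of the drums. The x axis is the rolling direction (either way round). The grip is sprung: pushed down relative to the frame it yields with 1 N per mm, up to 14 mm of travel.
- roller_base (a point): Point midway between the two drums of the roller, at the level of their underside. The drums (rubber, 36 mm diameter, 66 mm long along y) have their axles 46 mm apart along x, 23 mm either side of this point, under a steel frame 72 x 84 mm. The roller stands by itself on its drums, about 0.55 kg.
- drum_a (a joint): Turn of the drum at the -x side of the roller (rad, free running; 1 rad = 18 mm of rolling).
- tile0 (a joint): Tile bar 0 (0 nearest to the hole, 6 at the far end): 21 (x) x 70 (y) mm, centre 46 mm to the -x side of the plate centre. Value: how far it is pressed down, 0 (proud, top 12 mm above the plate underside) to 0.003 m (fully bedded, top 9 mm above it). It stays where it is left; pressing takes about 2.5 N a bar.
- tile1 (a joint): Tile bar 1 (0 nearest to the hole, 6 at the far end): 21 (x) x 70 (y) mm, centre 23 mm to the -x side of the plate centre. Value: how far it is pressed down, 0 (proud, top 12 mm above the plate underside) to 0.003 m (fully bedded, top 9 mm above it). It stays where it is left; pressing takes about 2.5 N a bar.
- tile2 (a joint): Tile bar 2 (0 nearest to the hole, 6 at the far end): 21 (x) x 70 (y) mm, centre 0 mm to the +x side of the plate centre. Value: how far it is pressed down, 0 (proud, top 12 mm above the plate underside) to 0.003 m (fully bedded, top 9 mm above it). It stays where it is left; pressing takes about 2.5 N a bar.
- tile3 (a joint): Tile bar 3 (0 nearest to the hole, 6 at the far end): 21 (x) x 70 (y) mm, centre 23 mm to the +x side of the plate centre. Value: how far it is pressed down, 0 (proud, top 12 mm above the plate underside) to 0.003 m (fully bedded, top 9 mm above it). It stays where it is left; pressing takes about 2.5 N a bar.
- tile4 (a joint): Tile bar 4 (0 nearest to the hole, 6 at the far end): 21 (x) x 70 (y) mm, centre 46 mm to the +x side of the plate centre. Value: how far it is pressed down, 0 (proud, top 12 mm above the plate underside) to 0.003 m (fully bedded, top 9 mm above it). It stays where it is left; pressing takes about 2.5 N a bar.
- tile5 (a joint): Tile bar 5 (0 nearest to the hole, 6 at the far end): 21 (x) x 70 (y) mm, centre 69 mm to the +x side of the plate centre. Value: how far it is pressed down, 0 (proud, top 12 mm above the plate underside) to 0.003 m (fully bedded, top 9 mm above it). It stays where it is left; pressing takes about 2.5 N a bar.
- tile6 (a joint): Tile bar 6 (0 nearest to the hole, 6 at the far end): 21 (x) x 70 (y) mm, centre 92 mm to the +x side of the plate centre. Value: how far it is pressed down, 0 (proud, top 12 mm above the plate underside) to 0.003 m (fully bedded, top 9 mm above it). It stays where it is left; pressing takes about 2.5 N a bar.
- tumbler: Clear tumbler, 77 mm wide, 106 mm tall, standing by; not to be disturbed. Origin: centre of its underside.
- coaster: Shallow pale round dish, 97 mm wide, 13 mm high, standing by; not to be disturbed. Origin: centre of its underside.
- balm_pot: Small round pot, 58 mm wide, 50 mm high, standing by; not to be disturbed. Origin: centre of its underside.
- soap_block: Block of soap, 46 x 64 x 28 mm, standing by; not to be disturbed. Origin: centre of its underside.
- kraft_box: Small cardboard box, 75 x 85 x 48 mm, standing by; not to be disturbed. Origin: centre of its underside.

How it is judged:
By the outcome, as a careful person would: the job done as asked, in the order asked, and still so for the second after the job is handed in, with the robot touching nothing.
It also fails if it takes over 72 s, if anything falls off the work surface, if the arm or the gripper's body presses on something with over 40 N, if the wrist force passes 120 N, or if a joint passes its speed limit or range.

### The arm

A 6-joint arm with a two-finger parallel gripper is mounted at the origin on the work surface; the furniture and walls round the work are solid. World frame = base frame: x ahead of the robot, y to its left, z up, the work surface at z = 0. Lengths are in m, angles in rad, forces in N, time in s.
With the tool pointing down it reaches from about 0.35 to 0.925 m from the base axis. Payload 6.4 kg.
Tool frame: the origin (TCP) lies on the centre line of the jaws, within the pads' length; the fingertips stand 22 mm ahead of it and the grasp point (between the pads) lies 3 mm ahead of it; z points along the fingers, y is the line along which they close (so a half turn about z gives the same grasp; the last joint's range is limited). The gripper opens to 94 mm and grips with 3 to 60 N. Pads are 16 mm wide; open, the fingers measure 119 mm over their backs; the gripper's body (75 mm by 177 mm) begins 78 mm behind the grasp point.
Start: joints at [-1.438, 0.245, 1.558, -0, 1.339, -0.174], TCP at [0.196, -0.62, 0.227] pointing down, gripper open.
Joint ranges: [-3.13, 3.13], [-1.02, 2.26], [0.13, 2.54], [-0.95, 4.09], [0.21, 2.88], [-2.74, 2.74]. Speed limits (rad/s): [2.57, 2.57, 3.14, 3.14, 3.14, 3.14].

### API

Orientations are given as a 3x3 rotation matrix whose columns are the frame's x, y, z axes.
In Python, from plant import ctrl gives the robot as it stands. Calls block until the motion is done:
- ctrl.move_pose(position, orientation): joint-space move of the TCP to a pose.
- ctrl.line_to(position, rate=0.15, rot=None, force_limit=None): straight line of the TCP; rot=None keeps the orientation; rate is the mean speed in m/s. With force_limit (N) it stops when the force on the tool has changed by that much, and returns True; else False.
- ctrl.goto_joints(angles): joint-space move.
- ctrl.set_gripper(opening): finger opening in m; the grip force is fixed at half the most; returns when the fingers have stopped.
- ctrl.pause(seconds).
- ctrl.ik(position, orientation): joint angles nearest the present ones, or None.
- ctrl.camera(name): name is "scene" or "top" or "wrist"; returns the picture (480x640x3 uint8, red, green, blue); there is no depth.
- ctrl.get_calibration(name): a dict with "intrinsics" (3x3 intrinsics, pixels), "dist" ([k1, k2, p1, p2, k3] as OpenCV has them; the pictures are not rectified), "extrinsics" (4x4, takes a point from world to camera coordinates). Camera axes: x right, y down, z forward; pixel columns grow to the right and rows downward; lengths in m; the calibration is good to about 2 mm. A picture is of the moment at which its call begins: read the wrist's pose just before it. get_calibration takes no time and is no camera call; for the wrist camera it gives the pose at the moment of the call.
A pose or a line that the arm cannot do raises ctrl.MotionError and nothing moves.
- ctrl.hand_in(): hands the job in; it is judged then, once.
Trained networks look in the newest picture that a camera, given by its name, has taken for a name from the list of things; names that differ only in an ending like _2 or _b are one class to them, and where a whole thing is asked for, a point or a joint stands for the part that bears it (a point fixed in the world has none). Each returns a list of dicts, best first, with "confidence" (0 to 1); they miss things now and then, are a little off and sometimes report something else, mostly with a low value. They report only what shows in the picture. A call takes as long as a camera call.
- ctrl.outline_of(name, camera): "mask" (480x640 bool, what is visible of it) and "xy" ([column, row] in pixels, amid what is visible of it).
Readings, each from a call of its own:
- ctrl.current_t(): time.
- ctrl.current_joints(): joint angles.
- ctrl.current_qd(): joint speeds.
- ctrl.current_tau(): joint torques, N m.
- ctrl.current_position(): TCP position.
- ctrl.current_orientation(): TCP orientation.
- ctrl.current_force(): force on the tool from outside, world axes, zero at the start.
- ctrl.current_wrist_torque(): the same for the moment, N m.
- ctrl.current_opening(): finger opening in m.
- ctrl.current_finger_force(): force on a finger pad.
Only numpy, scipy, OpenCV 4.12 (cv2) and the standard library are available. Lean on these libraries where they do the work, as an engineer would, in place of code of your own. Each camera call takes 0.05 s, during which the arm holds its last target. There are 200 camera calls.

## Working session

There is one attempt and no reset: what is moved stays moved. The work goes in short steps, each a Python script; the robot and the scene stay as the last script left them, time stands still between calls to the robot, and variables do not carry over. Pictures are saved under pics/ and viewed, at most 10 in all, crops included, and the job is handed in when it is done.

```bash
mkdir -p pics; ls
cat > h.py <<'E'
import numpy as np, cv2
from plant import ctrl
def cal(n):
    c=ctrl.get_calibration(n); return [np.array(c[k],float) for k in("intrinsics","dist","extrinsics")]
def unproj(px,z,c):
    K,d,E=c; p=cv2.undistortPoints(np.array(px,float).reshape(-1,1,2),K,d).reshape(-1,2)
    r=np.c_[p,np.ones(len(p))]@E[:3,:3]; o=-E[:3,:3].T@E[:3,3]
    return o+r*((z-o[2])/r[:,2])[:,None]
def proj(P,c):
    K,d,E=c; return cv2.projectPoints(np.array(P,float).reshape(-1,1,3),cv2.Rodrigues(E[:3,:3])[0],E[:3,3],K,d)[0].reshape(-1,2)
def snap(n,f=None):
    c=cal(n); im=ctrl.camera(n)
    if f: cv2.imwrite('pics/'+f,im[:,:,::-1])
    return im,c
def down(a): # tool down, tool y axis (closing) at angle a
    y=np.array([np.cos(a),np.sin(a),0]); z=np.array([0,0,-1.]); return np.c_[np.cross(y,z),y,z]
E
python3 - <<'E'
from h import *
for n in("top","scene"):
    im,c=snap(n,n+'0.png')
    print(n,(-c[2][:3,:3].T@c[2][:3,3]).round(3))
    for o in("jig","panel","roller_grip","roller_base","tile0","tile6","panel_lip","tumbler","coaster","balm_pot","soap_block","kraft_box"):
        for r in ctrl.outline_of(o,n)[:1]:
            m=r["mask"].astype(np.uint8); b=cv2.minAreaRect(np.argwhere(m)[:,::-1].astype(np.float32))
            print(o,round(r["confidence"],2),np.round(r["xy"]),unproj(r["xy"],0.,c)[0][:2].round(3),m.sum(),unproj(cv2.boxPoints(b),0.012,c)[:,:2].round(3).tolist())
print(ctrl.current_t())
E
```

```text
pics
top [0.397 0.078 1.388]
jig 0.64 [369. 274.] [ 0.47  -0.034] 2337 [[0.456, 0.164], [0.572, 0.146], [0.53, -0.103], [0.415, -0.083]]
panel 0.76 [324. 260.] [0.504 0.075] 3098 [[0.475, 0.189], [0.562, 0.176], [0.528, -0.037], [0.442, -0.023]]
roller_grip 0.73 [474. 274.] [ 0.472 -0.293] 388 [[0.486, -0.258], [0.509, -0.291], [0.456, -0.328], [0.434, -0.294]]
roller_base 0.76 [469. 276.] [ 0.466 -0.279] 1133 [[0.473, -0.207], [0.526, -0.279], [0.459, -0.328], [0.407, -0.256]]
tile0 0.83 [316. 262.] [0.499 0.094] 296 [[0.471, 0.115], [0.543, 0.106], [0.54, 0.081], [0.467, 0.091]]
tile6 0.83 [316. 262.] [0.499 0.094] 296 [[0.471, 0.115], [0.543, 0.106], [0.54, 0.081], [0.467, 0.091]]
panel_lip 0.94 [327. 261.] [0.502 0.069] 3129 [[0.476, 0.191], [0.563, 0.177], [0.527, -0.037], [0.44, -0.022]]
tumbler 0.56 [181. 277.] [0.46  0.425] 1023 [[0.506, 0.463], [0.507, 0.367], [0.429, 0.365], [0.428, 0.461]]
coaster 0.72 [287. 173.] [0.72  0.168] 1227 [[0.716, 0.235], [0.786, 0.168], [0.716, 0.099], [0.648, 0.166]]
balm_pot 0.74 [407. 320.] [ 0.359 -0.127] 491 [[0.389, -0.098], [0.389, -0.16
[... 690 characters left out ...]
037], [0.485, 0.052], [0.471, 0.079]]
tile6 0.62 [326. 275.] [0.525 0.047] 121 [[0.548, 0.066], [0.565, 0.037], [0.485, 0.052], [0.471, 0.079]]
tumbler 0.89 [222. 311.] [0.553 0.353] 1938 [[0.678, 0.328], [0.616, 0.257], [0.4, 0.403], [0.45, 0.46]]
coaster 0.68 [247. 262.] [0.737 0.156] 425 [[0.765, 0.195], [0.737, 0.102], [0.648, 0.157], [0.677, 0.243]]
balm_pot 0.76 [417. 272.] [ 0.37  -0.153] 514 [[0.363, -0.068], [0.454, -0.195], [0.398, -0.232], [0.314, -0.102]]
soap_block 0.64 [294. 244.] [ 0.743 -0.026] 235 [[0.724, 0.023], [0.79, -0.047], [0.702, -0.059], [0.644, 0.009]]
kraft_box 0.55 [194. 281.] [0.728 0.33 ] 1160 [[0.826, 0.338], [0.743, 0.244], [0.575, 0.347], [0.646, 0.428]]
1.3
```

View pics/top0.png

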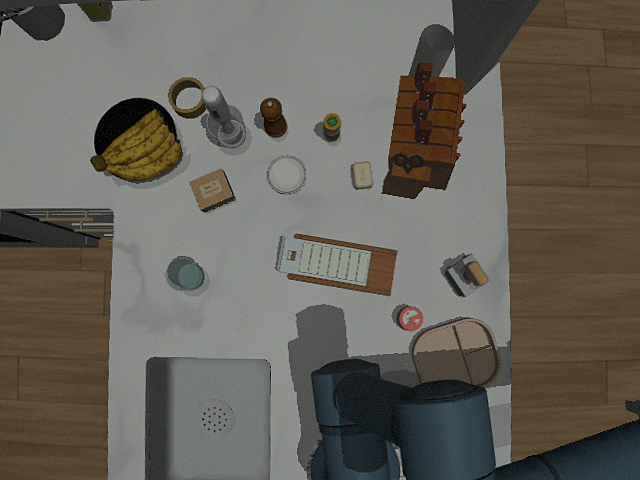

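View pics/scene0.png

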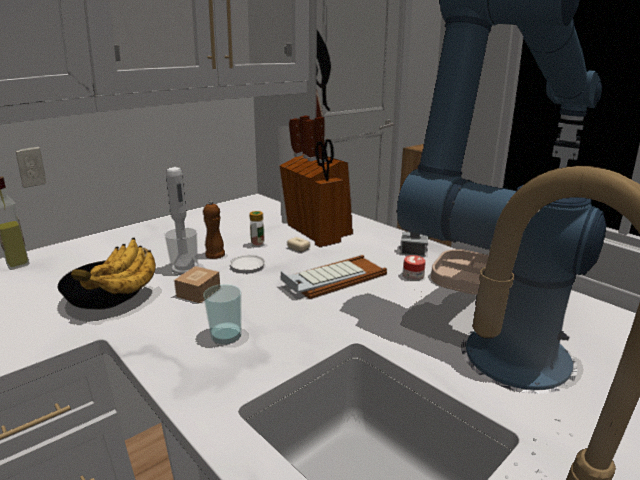

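Top view: the board runs from px (283,255), the lip end, to px (395,270), so board +x points roughly to world -y. The roller is at px (470,275) with its grip leaning right by parallax. The pot at (410,318) and the knife block and tray are near it. Next are wrist close-ups of the roller and the board.

Run:
```python
from h import *
R=down(np.pi/2)
for nm,p,objs in(("r",[0.45,-0.29,0.40],("roller_grip","roller_base")),("j",[0.46,0.04,0.42],("jig","panel","panel_lip"))):
    ctrl.move_pose(p,R); ctrl.pause(.3)
    im,c=snap("wrist","w%s.png"%nm); np.savez("c"+nm,*c)
    print(nm,(-c[2][:3,:3].T@c[2][:3,3]).round(3),c[2][:3,:3].round(2).tolist())
    for o in objs:
        for r in ctrl.outline_of(o,"wrist")[:1]:
            m=r["mask"].astype(np.uint8); b=cv2.boxPoints(cv2.minAreaRect(np.argwhere(m)[:,::-1].astype(np.float32)))
            z={"roller_grip":.134,"roller_base":.05}.get(o,.012)
            np.save("m_"+nm+o,m)
            print(o,round(r["confidence"],2),np.round(r["xy"]),b.round().tolist(),unproj(b,z,c)[:,:2].round(3).tolist())
print(ctrl.current_t())
a=cv2.imread('pics/wr.png');b=cv2.imread('pics/wj.png')
```

```text
r [ 0.364 -0.29   0.558] [[0.0, 1.0, -0.0], [0.96, -0.0, 0.29], [0.29, -0.0, -0.96]]
roller_grip 0.78 [344. 221.] [[318.0, 204.0], [338.0, 191.0], [367.0, 235.0], [347.0, 248.0]] [[0.444, -0.293], [0.429, -0.271], [0.479, -0.237], [0.495, -0.26]]
roller_base 0.59 [343. 206.] [[299.0, 196.0], [348.0, 165.0], [386.0, 223.0], [337.0, 255.0]] [[0.449, -0.32], [0.407, -0.256], [0.485, -0.202], [0.531, -0.268]]
j [0.374 0.04  0.578] [[0.0, 1.0, -0.0], [0.96, -0.0, 0.29], [0.29, -0.0, -0.96]]
jig 0.69 [271. 194.] [[227.0, 235.0], [238.0, 161.0], [405.0, 186.0], [394.0, 260.0]] [[0.529, -0.107], [0.416, -0.082], [0.452, 0.164], [0.57, 0.154]]
panel 0.62 [346. 217.] [[270.0, 233.0], [280.0, 177.0], [425.0, 203.0], [415.0, 259.0]] [[0.525, -0.039], [0.44, -0.022], [0.478, 0.196], [0.567, 0.187]]
panel_lip 0.66 [350. 217.] [[268.0, 234.0], [279.0, 175.0], [427.0, 202.0], [416.0, 261.0]] [[0.526, -0.042], [0.437, -0.023], [0.477, 0.199], [0.571, 0.189]]
5.3833
```

View pics/wr.png

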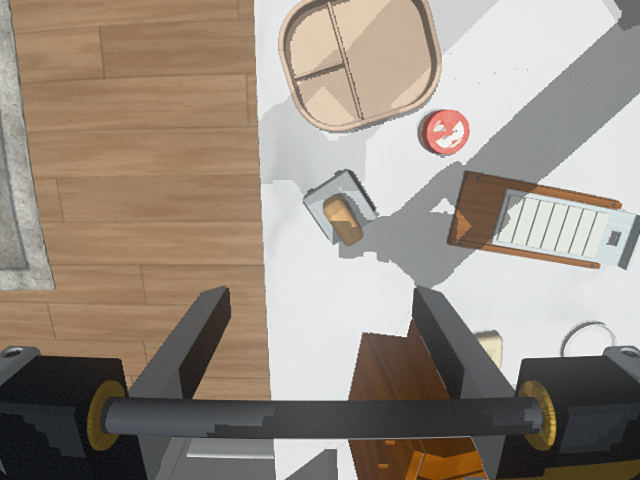

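View pics/wj.png

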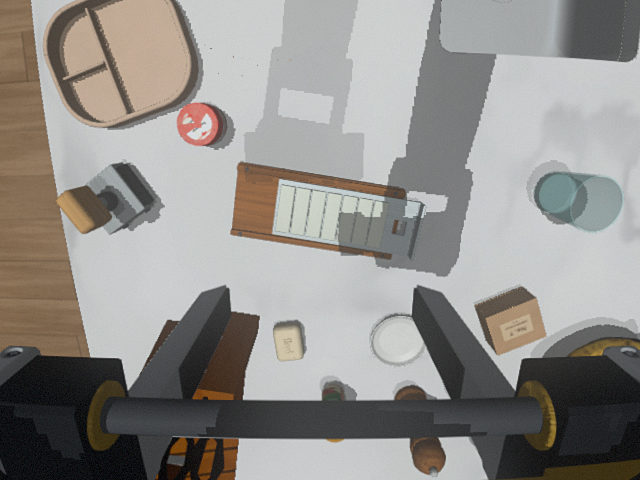

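Both wrist views agree with the masks. In the second one the board's rail corners are at px (237,163), (231,235), (392,258) and (405,188), with the lip near (418,232). The roller's long grip axis is turned about 33°. I'll fit the grip by silhouette and get the board from its corners.

```bash
cat > fit.py <<'E'
from h import *
from scipy.optimize import minimize
def boxpts(hx,hy,z0,z1,p):
    c,s=np.cos(p[2]),np.sin(p[2]); q=[(a,b,z) for a in(-hx,hx) for b in(-hy,hy) for z in(z0,z1)]
    return np.array([[p[0]+c*a-s*b,p[1]+s*a+c*b,z] for a,b,z in q])
def iou(p,views,box):
    t=0
    for m,c in views:
        m2=np.zeros_like(m); h=cv2.convexHull((proj(boxpts(*box,p),c)*16).round().astype(np.int32))
        cv2.fillConvexPoly(m2,h,1,cv2.LINE_8,4); t-=(m&m2).sum()/(m|m2).sum()
    return t/len(views)
def fit(views,box,p0):
    best=None
    for d in(-.15,0,.15):
        x0=np.array(p0)+[0,0,d]; r=minimize(iou,x0,(views,box),method="Nelder-Mead",options=dict(initial_simplex=x0+np.array([[0,0,0],[.02,0,0],[0,.02,0],[0,0,.2]])))
        if best is None or r.fun<best.fun: best=r
    return best.x,best.fun
E
python3 - <<'E'
from fit import *
cr=list(np.load("cr.npz").values()); cj=list(np.load("cj.npz").values())
V=[(np.load("m_rroller_grip.npy"),cr)]
for n in("wrist","top"):
    im,c=snap(n)
    for r in ctrl.outline_of("roller_grip",n)[:1]:
        print(n,r["confidence"],r["xy"]); V.append((r["mask"].astype(np.uint8),c))
box=(.013,.028,.084,.134)
p0=[.462,-.265,np.radians(123)]
for v in V+[None]:
    p,f=fit([v] if v else V,box,p0); print("grip",p.round(4),np.degrees(p[2]).round(1),round(f,3))
q=unproj([(237,163),(231,235),(392,258),(405,188)],.019,cj)[:,:2]
print(q.round(4).tolist(),[np.linalg.norm(q[i]-q[i-3]).round(4) for i in range(4)])
d=(q[0]+q[1]-q[2]-q[3])/2; print("jig",q.mean(0).round(4),np.degrees(np.arctan2(d[1],d[0])).round(2), np.degrees(np.arctan2(*(q[0]-q[3])[::-1])),np.degrees(np.arctan2(*(q[1]-q[2])[::-1])))
print("lip top",unproj([(422,202),(411,260)],.042,cj)[:,:2].round(4).tolist())
E
```

```text
wrist 0.56 [82.1, 207.6]
top 0.69 [475.5, 272.1]
grip [ 0.4659 -0.2642  2.1022] 120.4 -0.857
grip [ 0.4669 -0.2631  2.154 ] 123.4 -0.846
grip [ 0.4694 -0.263   2.0119] 115.3 -0.78
grip [ 0.4666 -0.2639  2.0581] 117.9 -0.822
[[0.4185, -0.0823], [0.5263, -0.098], [0.5633, 0.1488], [0.4549, 0.1624]] [np.float64(0.109), np.float64(0.2495), np.float64(0.1093), np.float64(0.2474)]
jig [0.4907 0.0327] -98.5 -98.47179604307863 -98.53786827917492
lip top [[0.4714, 0.183], [0.5587, 0.1729]]
```

```bash
cat >> h.py <<'E'
J=np.array([.4907,.0327]); T=np.radians(-98.5); U=np.array([np.cos(T),np.sin(T)]); W=np.array([-U[1],U[0]])
def B(u,v,z): return [*(J+u*U+v*W),z]
def toB(p): d=np.array(p)[:2]-J; return np.array([d@U,d@W,p[2]])
E
python3 - <<'E'
from h import *
R=down(np.radians(-8.5))
ctrl.set_gripper(.03)
ctrl.move_pose(B(-.19,.001,.2),R); ctrl.line_to(B(-.19,.001,.048),.15)
f0=ctrl.current_force()
h=ctrl.line_to(B(-.130,.001,.048),.03,force_limit=14); print(h,toB(ctrl.current_position()).round(4),(ctrl.current_force()-f0).round(1))
if not h:
  for u in np.arange(-.128,-.111,.002):
    h=ctrl.line_to(B(u,.001,.048),.02,force_limit=14)
    f=ctrl.current_force()-f0; print(h,toB(ctrl.current_position()).round(4),f.round(1))
    if h: break
snap("wrist","push.png"); print(ctrl.current_t())
E
```

```text
False [-0.13   0.001  0.048] [-0.5  2.5 -1. ]
False [-0.1278  0.001   0.048 ] [ 0.4  1.8 -1.5]
False [-0.1258  0.0011  0.048 ] [-0.6  1.7 -0.2]
False [-0.1237  0.0011  0.0481] [-0.5  0.4 -0.4]
False [-0.122   0.0011  0.0481] [-0.2  2.3  0.7]
False [-0.12    0.0011  0.0481] [-0.4  3.5  0.4]
False [-0.1185  0.0011  0.0481] [ 0.8  5.6 -0.6]
False [-0.1181  0.001   0.0482] [ 1.2 11.7 -3.1]
False [-0.1178  0.0011  0.0483] [ 3.4 20.2 -3.7]
False [-0.1175  0.001   0.0484] [ 4.7 27.4 -5.3]
14.0833
```

View pics/push.png

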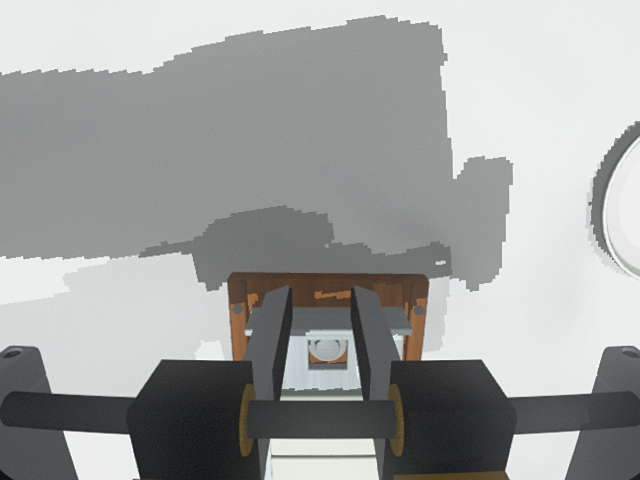

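The pin shows centred in the hole at px (327,346) and the plate lies flat. The force rise at u=-0.118 matches the pin stop. Next I back off and take one close look at the roller.

Run:
```python
from fit import *
ctrl.line_to(B(-.165,.001,.048),.1); ctrl.line_to(B(-.165,.001,.25),.25)
ctrl.set_gripper(.08)
a=np.radians(120.5)
ctrl.move_pose([.466,-.264,.27],down(a)); ctrl.pause(.2)
im,c=snap("wrist","g.png")
V=[]
for r in ctrl.outline_of("roller_grip","wrist")[:1]:
    print(r["confidence"],r["xy"]); V=[(r["mask"].astype(np.uint8),c)]
    p,f=fit(V,(.013,.028,.084,.134),[.466,-.264,a]); print(p.round(4),np.degrees(p[2]),f)
    h=cv2.convexHull(proj(boxpts(.013,.028,.084,.134,p),c).astype(np.int32)); h2=cv2.convexHull(proj(boxpts(.036,.042,.0,.05,p),c).astype(np.int32))
    b=im[:,:,::-1].copy(); cv2.polylines(b,[h],1,(0,0,255)); cv2.polylines(b,[h2],1,(0,255,0)); cv2.imwrite('pics/g2.png',b)
for n in("panel","jig"): pass
print(ctrl.current_t())
```

```text
Traceback (most recent call last):
plant.MotionError: the arm cannot take that pose within its joint ranges
```

Run:
```python
from fit import *
a=np.radians(120.5)
for s in(120.5,-59.5):
  for p,d in(([.466,-.264,.27],0),([.466,-.264,.106],0),([.466,-.264,.21],0),(B(-.0255,0,.22),-39),(B(-.0255,0,.12),-39),(B(.0665,0,.12),-39)):
    q=ctrl.ik(p,down(np.radians(s+d))); print(s,None if q is None else np.round(q,2))
ctrl.move_pose([.466,-.264,.27],down(np.radians(-59.5))); ctrl.pause(.2)
im,c=snap("wrist","g.png")
for r in ctrl.outline_of("roller_grip","wrist")[:1]:
    print(r["confidence"],r["xy"]); V=[(r["mask"].astype(np.uint8),c)]
    p,f=fit(V,(.013,.028,.084,.134),[.466,-.264,a]); print(p.round(4),np.degrees(p[2]),f)
    h=cv2.convexHull(proj(boxpts(.013,.028,.084,.134,p),c).astype(np.int32)); h2=cv2.convexHull(proj(boxpts(.036,.042,.0,.05,p),c).astype(np.int32))
    b=im[:,:,::-1].copy(); cv2.polylines(b,[h],1,(0,0,255)); cv2.polylines(b,[h2],1,(0,255,0)); cv2.imwrite('pics/g2.png',b)
print(ctrl.current_t())
```

```text
120.5 None
120.5 None
120.5 None
120.5 [-0.11 -0.11  1.95 -0.    1.31 -1.53]
120.5 [-0.11  0.02  2.02 -0.    1.1  -1.53]
120.5 [-0.3  -0.02  2.06 -0.    1.1  -1.73]
-59.5 [-0.73 -0.06  1.81 -0.    1.4   0.31]
-59.5 [-0.73  0.13  1.93 -0.    1.08  0.31]
-59.5 [-0.73 -0.01  1.87 -0.    1.28  0.31]
-59.5 [-0.11 -0.11  1.95 -0.    1.31  1.61]
-59.5 [-0.11  0.02  2.02 -0.    1.1   1.61]
-59.5 [-0.3  -0.02  2.06 -0.    1.1   1.41]
0.96 [324.0, 233.0]
[ 0.4659 -0.2652  2.108 ] 120.7822290641692 -0.8723404255319149
18.6167
```

```bash
[ -f pics/g2.png ] || cp pics/g.png pics/g2.png
```

```text
(no output)
```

View pics/g2.png

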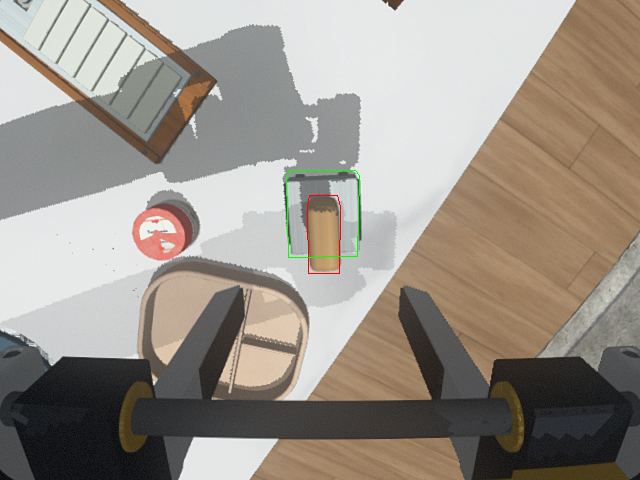

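The projected grip (red) and frame (green) sit on the roller at px (324,233), so the pose is confirmed. Now to grasp it and touch down on the bars.

Run:
```python
from h import *
p=[.4659,-.2650]; a=np.radians(-59.2); Rb=down(np.radians(-98.5))
ctrl.line_to([*p,.27],.1,rot=down(a)); ctrl.line_to([*p,.112],.12)
ctrl.set_gripper(.0); print("open",ctrl.current_opening(),ctrl.current_finger_force())
ctrl.line_to([*p,.22],.12)
ctrl.move_pose(B(-.0255,0,.22),Rb); ctrl.pause(.3)
f0=ctrl.current_force(); print(f0.round(2))
ctrl.line_to(B(-.0255,0,.148),.12)
im,c=snap("wrist","t.png"); snap("scene","ts.png")
h=ctrl.line_to(B(-.0255,0,.125),.02,force_limit=4); print(h,ctrl.current_position().round(4),(ctrl.current_force()-f0).round(1),ctrl.current_t())
```

```text
open 0.02574571812561211 29.473013877868652
[ 0.41 -0.06 -5.98]
True [0.4941 0.058  0.1338] [ 2.4 -0.1  4.2] 25.3583
```

View pics/t.png

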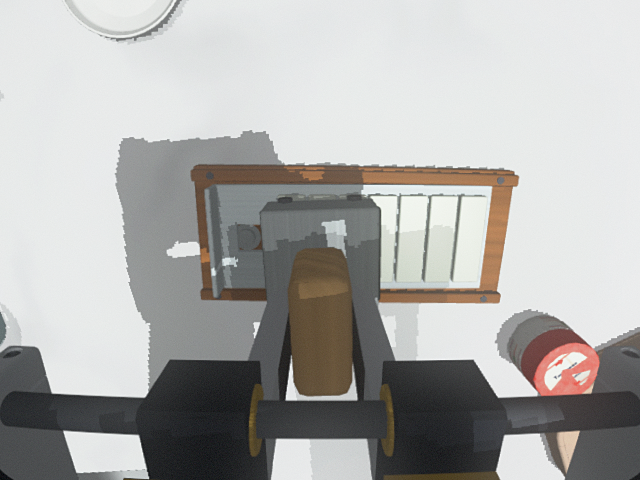

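Touchdown is near the expected height, but there's 2.4 N of lateral force. I'll check from this picture how the frame (far edge px (264,206)–(380,200)) sits between the rails (px (192,168), (517,174), (498,301) and (201,299)).

Run:
```python
from h import *
K,d,E=cal("wrist"); E=E.copy()
sh=np.array([*B(-.0255,0,.148)])-ctrl.current_position(); E[:3,3]-=E[:3,:3]@sh; c=(K,d,E)
for q in unproj([(193,167),(518,173),(498,301),(202,299)],.019,c): print("rail",toB(q).round(4))
for q in unproj([(214,184),(487,196),(487,283),(214,297)],.018,c): print("plate-ish",toB(q).round(4))
for z in(.07,.08,.09,.1,.11):
    q=unproj([(264,209),(378,202)],z,c); print(z,toB(q[0]).round(4),toB(q[1]).round(4),np.linalg.norm(q[0]-q[1]).round(4))
print(toB(ctrl.current_position()).round(4),ctrl.current_force().round(2),ctrl.current_wrist_torque().round(2))
```

```text
rail [-0.1212  0.0577  0.019 ]
rail [0.1244 0.054  0.019 ]
rail [ 0.1228 -0.0523  0.019 ]
rail [-0.1239 -0.0499  0.019 ]
plate-ish [-0.1065  0.0447  0.018 ]
plate-ish [0.1024 0.0359 0.018 ]
plate-ish [ 0.1116 -0.0363  0.018 ]
plate-ish [-0.114  -0.0484  0.018 ]
0.07 [-0.0614  0.0357  0.07  ] [0.0101 0.0402 0.07  ] 0.0716
0.08 [-0.0599  0.0377  0.08  ] [0.0086 0.042  0.08  ] 0.0686
0.09 [-0.0583  0.0397  0.09  ] [0.0071 0.0438 0.09  ] 0.0656
0.1 [-0.0568  0.0418  0.1   ] [0.0056 0.0456 0.1   ] 0.0625
0.11 [-0.0553  0.0438  0.11  ] [0.0041 0.0475 0.11  ] 0.0595
[-0.0255 -0.0003  0.1338] [ 2.83 -0.21 -1.74] [ 0.07 -0.62  0.01]
```

Run:
```python
from h import *
a=cv2.imread('pics/t.png')[150:320,180:530]; a=cv2.resize(a,None,fx=2.2,fy=2.2,interpolation=cv2.INTER_CUBIC)
cv2.imwrite('pics/tc.png',a)
```

```text
(no output)
```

View pics/tc.png

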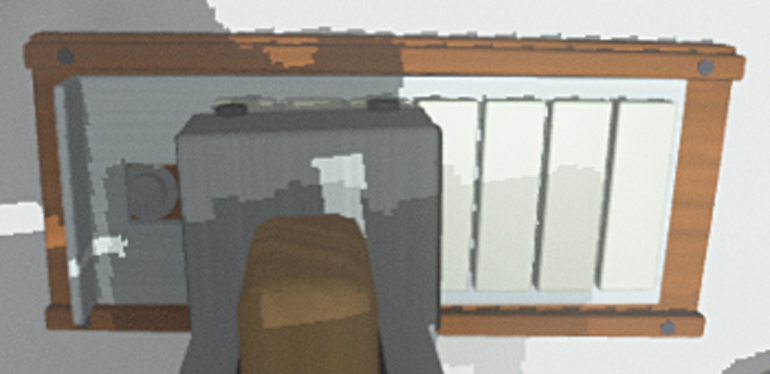

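The crop shows the pin in the hole and the frame sitting over bars 0–2. The frame's far edge runs from px (262,212) to (379,208), and the inner rail edges are at y≈181–185 and y≈289–293. There's a small yaw and side offset to compute.

Run:
```python
from h import *
K,d,E=cal("wrist"); E=E.copy()
sh=np.array([*B(-.0255,0,.148)])-ctrl.current_position(); E[:3,3]-=E[:3,:3]@sh; c=(K,d,E)
for q in unproj([(192.7,180.9),(517,185.5),(499.5,292.7),(201.4,289)],.019,c): print("rail in",toB(q).round(4))
for q in unproj([(369,195.5),(486,196),(479,282),(381,281)],.024,c): print("tiles",toB(q).round(4))
for z in(.07,.08,.09):
    q=unproj([(261.8,211.8),(378.6,207.7)],z,c); print(z,toB(q[0]).round(4),toB(q[1]).round(4),np.linalg.norm(q[0]-q[1]).round(4))
```

```text
rail in [-0.1223  0.0473  0.019 ]
rail in [0.1249 0.0444 0.019 ]
rail in [ 0.123  -0.0447  0.019 ]
rail in [-0.1235 -0.0409  0.019 ]
tiles [0.0102 0.0367 0.024 ]
tiles [0.099  0.0369 0.024 ]
tiles [ 0.1019 -0.0329  0.024 ]
tiles [ 0.0222 -0.0316  0.024 ]
0.07 [-0.0628  0.0339  0.07  ] [0.0106 0.0366 0.07  ] 0.0735
0.08 [-0.0613  0.036   0.08  ] [0.0091 0.0385 0.08  ] 0.0704
0.09 [-0.0597  0.0381  0.09  ] [0.0076 0.0405 0.09  ] 0.0673
```

```bash
sed -i 's/^J=.*; T=[^;]*;/J=np.array([.4922,.0325]); T=np.radians(-99.3);/' h.py
cat >> h.py <<'E'
def roll(u,z,rate=.05):
    ctrl.line_to(B(u,.004,z),rate); print(toB(ctrl.current_position()).round(4),(ctrl.current_force()-[.41,-.06,-5.98]).round(1),ctrl.current_t())
E
python3 - <<'E'
from h import *
R=down(T-np.radians(2.1))
ctrl.line_to([*ctrl.current_position()[:2],.15],.1)
ctrl.line_to(B(-.028,.004,.15),.1,rot=R); ctrl.line_to(B(-.028,.004,.139),.1)
roll(-.028,.132,.03); roll(-.028,.127,.03); roll(-.028,.123,.03)
for u in(0,.023,.046,.07): roll(u,.1225)
E
```

```text
[-0.028   0.0049  0.1331] [-0.8 -0.6  6.3] 26.575
[-0.028   0.0049  0.128 ] [-0.3 -0.6 11.4] 26.8917
[-0.028   0.005   0.1245] [-2.3  0.3 14. ] 27.175
[1.000e-04 5.000e-03 1.241e-01] [-2.5 -0.1 15.4] 27.8833
[0.0232 0.0049 0.1241] [-1.9 -0.4 13.7] 28.4917
[0.0462 0.0049 0.124 ] [-2.4 -0.3 14.9] 29.1
[0.0704 0.0048 0.124 ] [-3.4 -0.6 15.5] 29.7333
```

Run:
```python
from h import *
roll(-.03,.1225); roll(.072,.1225); roll(.02,.1225)
ctrl.line_to(B(.02,.004,.2),.12)
ctrl.line_to(B(.19,.004,.22),.2); ctrl.pause(.2)
im,c=snap("wrist","b.png")
for o in("tile0","panel"):
    for r in ctrl.outline_of(o,"wrist")[:1]: print(o,r["confidence"],r["xy"])
print(proj([B(-.0485,0,.024),B(.0895,0,.024)],c).round(),ctrl.current_t())
x,y=proj([B(.02,0,.02)],c)[0]; print(x,y)
a=im[:,:,::-1]; cv2.imwrite('pics/b2.png',a)
```

```text
[-0.03    0.0051  0.1242] [-1.9 -0.8 14.8] 31.8833
[0.0719 0.0049 0.1241] [-2.4  2.3 14.8] 34.075
[0.02   0.0051 0.1242] [-2.6  1.  14.3] 35.2667
tile0 0.93 [104.6, 230.0]
panel 0.93 [130.9, 228.0]
[[ 82. 234.]
 [217. 229.]] 37.425
149.09636890611102 230.73689340937116
```

View pics/b2.png

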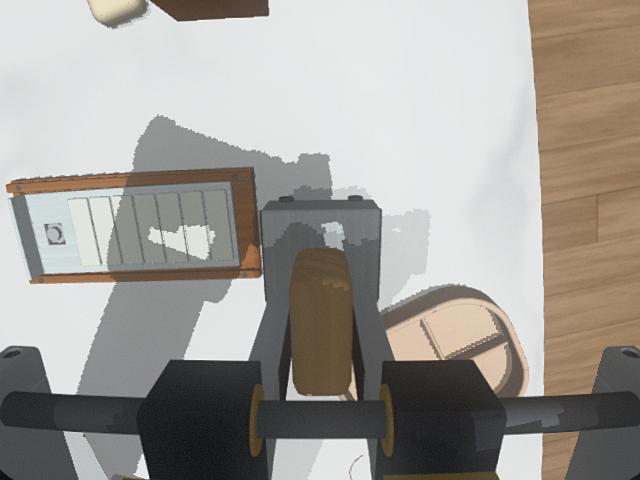

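The view shows the panel still flat on its pin at px (55,234), with all seven bars level. The forces were the same along the whole stroke on each pass, about 7 N per drum. That fits all bars being bedded. Now I stand the roller back on its original spot.

Run:
```python
from h import *
p=[.4659,-.2650]; R=down(np.radians(-59.2))
ctrl.move_pose([*p,.2],R); ctrl.line_to([*p,.122],.12); ctrl.pause(.2)
h=ctrl.line_to([*p,.107],.015,force_limit=4.5); print(h,ctrl.current_position().round(4),ctrl.current_force().round(1))
ctrl.set_gripper(.08); ctrl.pause(.2)
ctrl.line_to([*p,.25],.12); ctrl.pause(.3)
a=ctrl.camera("wrist")[:,:,::-1]; b=ctrl.camera("top")[:,:,::-1]
cv2.imwrite('pics/f.png',np.hstack([cv2.resize(a[0:400],(400,400)),b[130:400,220:520][:, :].repeat(1,0) if 0 else cv2.resize(b[140:380,240:520],(400,400))]))
for o in("roller_grip",):
    for r in ctrl.outline_of(o,"top")[:1]: print(o,r["confidence"],r["xy"])
print(ctrl.current_t(),ctrl.current_force().round(2))
```

```text
True [ 0.4657 -0.2648  0.1115] [ 0.8 -1.8 -0.2]
42.9083 [ 1.1   0.11 -0.16]
```

View pics/f.png

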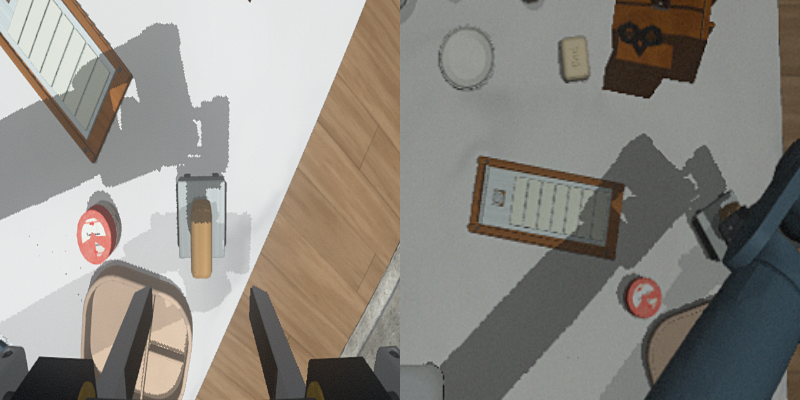

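The roller stands upright and released at px (200,230), well clear of the board. The panel is flat on its pin and the neighbouring items haven't moved, so I'm handing in.

```bash
python3 -c "
from h import *
print(ctrl.hand_in())"
```

```text
the job is handed in; nothing more can be done
None
```

The job is handed in after about 43 s of robot time: the panel lies flat on its pin, the roller stands released and clear of the board, and all seven bars should be bedded, judging by steady roller force rather than a direct depth reading.

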